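# Tuck a catch bracket under the cover's lip and hold it home for tacking

### The job

Pick up the loose catch bracket and fit it into the guard cover at the edge farthest from the robot: its nose tucked under the in-turned lip midway along that edge, straight across from the twin bracket already welded at the near edge, the foot flat on the cover's floor and the nose squarely against the edge wall. Feel it come home without forcing it, then keep it pressed firmly against the wall for the tack weld: the program finishes while still holding and pressing it there. Do not disturb the angle offcut, the magnet or the tin.

Things in the scene. Friction and masses are not known exactly. Their poses are not given: they have to be found in the camera images.
- bracket: loose catch bracket, bare steel, 0.27 kg. Foot: channel, open side down, 92 long (x) x 40 wide x 13 high. On it an upright bored block, 12 (x) x 36 (y), from 13 to 58 mm height: grip it there. Origin: at the underside, below the block's centre; nose 60 mm ahead (+x), tail 32 mm behind; z up. Starts standing on the bench, left or right of the cover, nose pointing roughly away from the robot
- nose (a point): middle of the lower front edge of the bracket's foot, 60 mm ahead of the bracket's origin along its +x; its axes are the bracket's
- cover: shallow guard cover of folded 3 mm steel sheet lying open side up, held fast on the bench: 280 (x) x 320 (y) x 22 mm high. Origin: centre of its underside; x points away from the robot (turned by up to 0.25 rad), z up. Floor top 3 mm above the bench. All four walls are 3 mm thick with an in-turned lip on top. Two hold-down blocks, 44 mm high, stand outside the near corners
- far_wall: the cover's edge wall farthest from the robot, part of the cover, rigid; same origin and axes as the cover. Its inner face is at cover x = 137 mm. Its lip reaches 15 mm in from that face and is 3 mm thick, the underside 16 mm above the cover's floor (the foot is 13 mm high)
- seat (a point): where the nose belongs: on the inner face of the far wall at floor level, midway along it (cover x = 137, y = 0, z = 3 mm), 15 mm under the lip; its axes are the cover's
- offcut: bystander: loose offcut of angle steel, 85 x 45 x 45 mm, on the bench on the other side of the cover from the bracket; origin at the centre of its underside
- magnet: bystander: flat welding magnet 70 x 60 x 22 mm on the bench, left of the cover's far end; origin at the centre of its underside
- tin: bystander: closed metal tin of paste, 76 mm across, 55 mm tall, on the bench right of the cover's far end; origin at the centre of its underside
- twin (a point): top centre of the block of the twin bracket welded at the near wall, facing the other way: cover x = -77, y = 0, z = 61 mm
There are look-alikes about, which are no part of the job. Leave any brown, red or yellow look-alike of the bracket alone.

How it is judged:
On the way, in this order (a step that is already met when the one before it is completed fails the run):
1. the bracket is picked up off the bench (height (world z) of bracket above 0.03 m and contact force between the fingers and bracket above 1 N), for 0.1 s.
2. its nose is under the far lip, low in the cover (x of nose in the frame of cover between 0.1235 and 0.142 m and z of nose in the frame of cover below 0.012 m and y of nose in the frame of cover between -0.08 and 0.08 m), for 0.05 s.
At the end, for the whole second after the job is handed in: Fingers still press the bracket on the far wall with over 4 N; nose under the lip, within 2.5 mm of the wall, 8 mm of mid-edge and 2.5 mm of the floor, tilt under 0.05, square within 0.06 rad, at rest; offcut, magnet and tin moved under 20 mm (x of nose in the frame of cover between 0.1345 and 0.142 m and y of nose in the frame of cover between -0.008 and 0.008 m and z of nose in the frame of cover below 0.0055 m and angle between bracket's own z axis and vertical below 0.05 rad and angle between the x axis of bracket and the x axis of cover, either way round below 0.06 rad and contact force between bracket and far_wall above 4 N and contact force between the fingers and bracket above 4 N and linear speed of bracket below 0.01 m/s and distance of each of offcut, magnet, tin from where it was at the start of the episode below 0.02 m); the arm keeps its last pose, push and grip.
It fails at once if the bracket is forced against the edge wall with more than 60 N (contact force between bracket and far_wall above 60 N).
It fails at once if a bystander is pushed more than 20 mm (distance of any of offcut, magnet, tin from where it was at the start of the episode above 0.02 m).
It also fails if it takes over 48 s, if anything falls off the work surface, if the arm or the gripper's body presses on something with over 40 N, if the wrist force passes 120 N, or if a joint passes its speed limit or range.

### The arm

A 7-joint arm with a two-finger parallel gripper is mounted at the origin on the work surface. World frame = base frame: x ahead of the robot, y to its left, z up, the work surface at z = 0. Lengths are in m, angles in rad, forces in N, time in s.
With the tool pointing down it reaches from about 0.425 to 0.925 m from the base axis. Payload 6.8 kg.
Tool frame: the origin (TCP) lies at the very end of the fingers, on their centre line; the grasp point (between the pads) lies 19 mm behind it (r.tcp_to_grasp is the distance from the TCP to the grasp point, in m); z points along the fingers, y is the line along which they close (so a half turn about z gives the same grasp; the last joint's range is limited). The gripper opens to 85 mm and grips with 20 to 120 N. Pads are 22 mm wide; open, the fingers measure 114 mm over their backs; the gripper's body (76 mm by 85 mm) begins 54 mm behind the grasp point. The pads swing forward as they close: fully open they stand 13 mm farther back than shut.
Start: joints at [-1.369, 0.477, 0.022, 1.555, -0.011, 1.109, -0.083], TCP at [0.206, 0.643, 0.205] pointing down, gripper open.
Joint ranges: [-2.96, 2.96], [-0.34, 2.1], [-1.41, 1.46], [0.24, 2.44], [-1.37, 4.51], [0.17, 1.92], [-2.96, 2.96]. Speed limits (rad/s): [2.39, 2.39, 3.14, 3.14, 3.14, 3.14, 3.14].

### API

Orientations are given as a rotation vector (axis times angle).
In Python, from bench import r gives the robot as it stands.
- The arm moves only by the tool step_arm, never from a script. Its argument "moves" is a list of rows, each a list of 7 numbers: the shift along the tool's x, y, z in mm, then the turn, a rotation vector about the tool's x, y, z in rad, then the finger opening in mm, from 0 to 85.4. A call has 1 to 8 rows; each row is the pose to reach, as a shift and turn from the pose commanded when the call began, along the tool's axes at that moment; what a row does not reach only later rows make up. A row lasts 1/10 s, in which the tool goes at most 50 mm and 8.59 degrees, less where a joint would pass 70% of its speed; a pose out of reach is approached as far as the arm can. A call with a gripper value outside its range is refused whole. The fingers move at their own pace and stop on an object; "grip_force" is the grip in N (left out, the last holds). Time passes only in rows, so rows that repeat a pose let the fingers close. It gives the time, the measured TCP pose, the force, the opening and the grip force at its end, in the units of the state.
- r.get_obs(): the state, without advancing time (a new reading comes with each control period).
- r.grab_frame(name): name is "side" or "top"; returns a dict with "image" (420x560x3 uint8, red, green, blue), "depth" (420x560 float32, m along the optical axis (not along the pixel's ray), 0 where there is no reading), "mtx" (3x3 intrinsics, pixels), "k1" (the pictures are not rectified: a ray, as slopes to the right and down, at radius r is drawn at 1 + k1 r^2 times it, then the intrinsics apply), "rvec" (rotation vector, rad) and "tvec" (3), from world to camera coordinates, as OpenCV has them. Camera axes: x right, y down, z forward; pixel columns grow to the right and rows downward; lengths in m; the calibration is good to about 2 mm. A picture is of the moment at which its call begins.
- r.hand_in(): hands the job in; it is judged then, once.
The state is a dict: "clock": time; "joints": joint angles; "qvel": joint speeds; "tau": joint torques, N m; "tcp_pos": TCP position; "orientation": TCP orientation; "contact_force": force on the tool from outside, world axes, zero at the start; "moment": the same for the moment, N m; "grip_width": finger opening in m; "gripper_force": force on a finger pad.
Only numpy, scipy, OpenCV 4.12 (cv2) and the standard library are available. Lean on these libraries where they do the work, as an engineer would, in place of code of your own. Each camera call takes 0.05 s, during which the arm holds its last target. There are 200 camera calls.

## Working session

There is one attempt and no reset: what is moved stays moved. The work goes in short steps, Python scripts to look and compute and a tool call to move; the robot and the scene stay as the last step left them, time stands still between calls to the robot, and variables do not carry over. Pictures are saved under pics/ and viewed, at most 10 in all, crops included, and the job is handed in when it is done.

Besides the shell and the picture viewer there is one more tool, called by a JSON object that holds its "api" and its "payload", one argument or row to a line. step_arm: Moves the arm, as the interface text tells. Its arguments: {"type":"object","properties":{"moves":{"type":"array","items":{"type":"array","items":{"type":"number"}}},"grip_force":{"type":"number"}},"required":["moves"]}

```bash
mkdir -p pics
cat > h.py <<'E'
import numpy as np, cv2, pickle
from scipy.spatial.transform import Rotation as R
def grab(r,name,fn):
    f=r.grab_frame(name); cv2.imwrite(f'pics/{fn}.png',f['image'][:,:,::-1]); pickle.dump(f,open(f'pics/{fn}.pkl','wb')); return f
def load(fn): return pickle.load(open(f'pics/{fn}.pkl','rb'))
def rays(f,uv):
    d=np.array([f['k1'],0,0,0,0],float)
    n=cv2.undistortPoints(np.array(uv,float).reshape(-1,1,2),f['mtx'],d)[:,0]
    return np.c_[n,np.ones(len(n))]
def atdepth(f,uv):
    uv=np.array(uv).reshape(-1,2); z=np.array([f['depth'][int(round(v)),int(round(u))] for u,v in uv])
    M=R.from_rotvec(np.ravel(f['rvec'])).as_matrix(); return (rays(f,uv)*z[:,None]-np.ravel(f['tvec']))@M
def atz(f,uv,z):
    M=R.from_rotvec(np.ravel(f['rvec'])).as_matrix(); c=-M.T@np.ravel(f['tvec']); d=rays(f,uv)@M
    return c+d*((z-c[2])/d[:,2])[:,None]
E
python3 - <<'E'
from bench import r
from h import *
np.set_printoptions(precision=4,suppress=True)
a=grab(r,'top','t0');b=grab(r,'side','s0')
cv2.imwrite('pics/both.png',cv2.resize(np.vstack([a['image'],b['image']])[:,:,::-1],(400,600))) if 0 else None
print(r.get_obs(),r.tcp_to_grasp)
E
```

```text
{'clock': 0.1, 'joints': array([-1.3691,  0.4777,  0.0223,  1.5563, -0.0115,  1.1093, -0.0831]), 'qvel': array([-0.0008, -0.0028,  0.0004, -0.0021, -0.0001, -0.0003,  0.0013]), 'tau': array([  0.0052, -59.776 ,   1.614 , -28.1954,   0.0129,   0.005 ,
         0.    ]), 'tcp_pos': array([0.2056, 0.6423, 0.2037]), 'orientation': array([-0.4846, -3.1039,  0.0026]), 'contact_force': array([ 0.0975,  0.6249, -0.5853]), 'moment': array([ 0.0211,  0.0795, -0.0086]), 'gripper_force': 0.0, 'grip_width': 0.08549137919499225} 0.0187
```

View pics/t0.png

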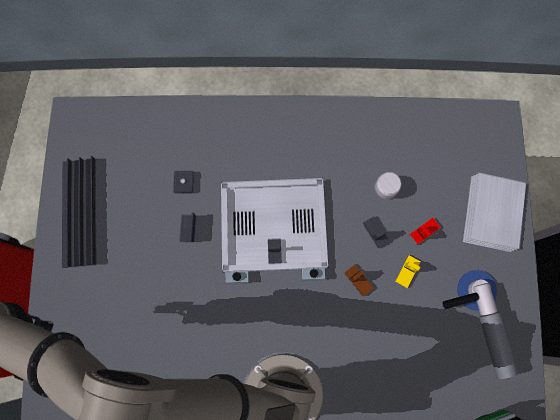

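View pics/s0.png

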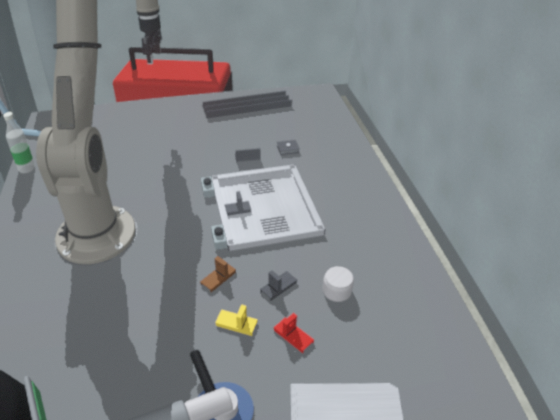

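Top view: bench from above, robot base at (285,390), cover centred at about (274,225) with the welded twin at (276,250), tin (388,185), magnet (183,181), offcut (190,228). 
Candidates for the bracket: grey (376,231), brown (360,280), red (426,231), yellow (409,271), and the twin (276,250). I choose the bare-steel grey one at (376,231), which is at (279,285) in the side view.

Run:
```python
from h import *
np.set_printoptions(precision=4,suppress=True)
a=load('t0')['image'][:,:,::-1];b=load('s0')['image'][:,:,::-1]
A=cv2.resize(a[205:260,345:410],(520,440),interpolation=cv2.INTER_CUBIC)
cv2.imwrite('pics/c1.png',A)
B=cv2.resize(a[170:290,210:340],(780,600)[:2] if 0 else (650,600),interpolation=cv2.INTER_CUBIC); cv2.imwrite('pics/c2.png',B)
C=cv2.resize(b[255:310,245:315],(560,440),interpolation=cv2.INTER_CUBIC); cv2.imwrite('pics/c3.png',C)
```

```text
(no output)
```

View pics/c1.png

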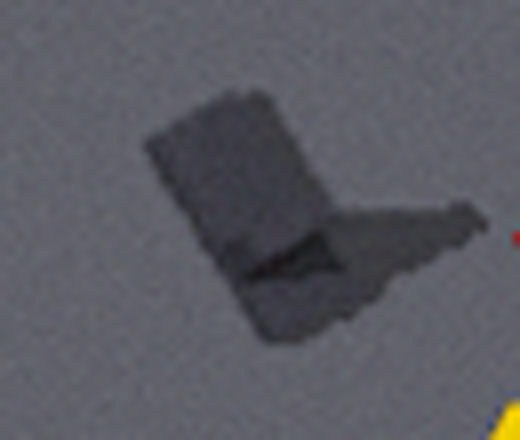

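View pics/c2.png

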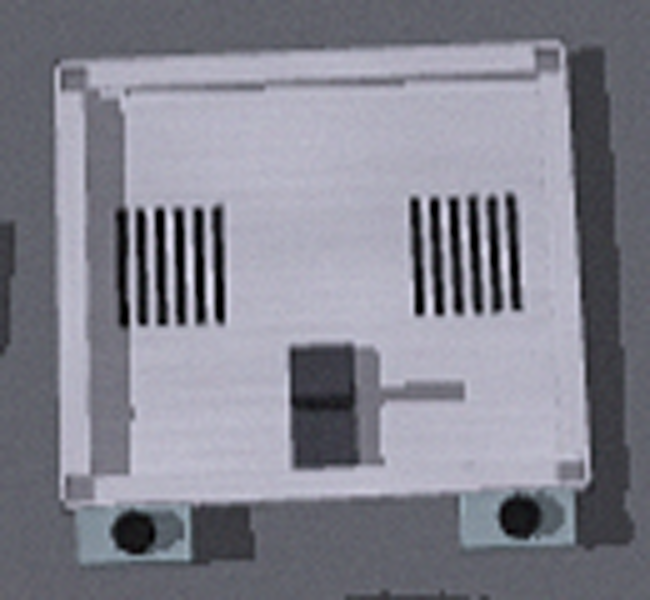

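View pics/c3.png

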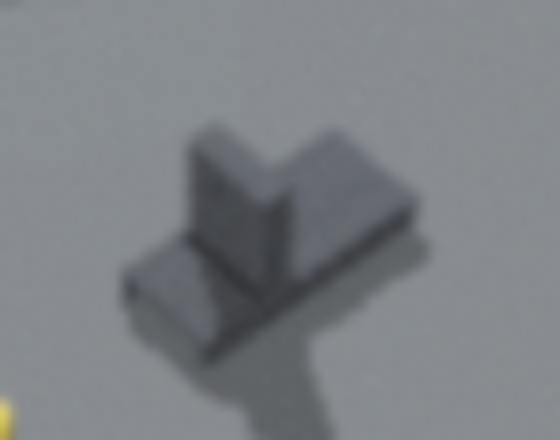

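c1/c3: grey bare-steel bracket with an upright block. Foot-top corners in the side frame are about (286.9,271.3) and (296.9,280) at the nose, (271,298) and (260.6,289.4) at the tail. c2: cover with outer corners at (57,63), (563,42), (590,485) and (63,505) in the crop, twin at (322,400).

```bash
cat > m.py <<'E'
from h import *
np.set_printoptions(precision=4,suppress=True)
t=load('t0');s=load('s0')
c=np.array([(57,63),(563,42),(590,485),(63,505)])/5-.5+[210,170]
P=atz(t,c,.022);print('cover top',P,'sizes',[np.linalg.norm(P[i]-P[(i+1)%4]) for i in range(4)],P.mean(0))
x=(P[0]+P[1]-P[2]-P[3]);print('yaw top',np.arctan2(x[1],x[0]), 'yaw far edge',np.arctan2(*(P[1]-P[0])[:2]*[1,-1]))
f=np.array([(335,130),(415,200),(208,347),(123,275)])/8-.5+[245,255]
Q=atz(s,f,.013);print('foot',Q,[np.linalg.norm(Q[i]-Q[(i+1)%4]) for i in range(4)])
d=Q[0]+Q[1]-Q[2]-Q[3];print('center',Q.mean(0),'yaw',np.arctan2(d[1],d[0])); yaw=np.arctan2(d[1],d[0])
print('origin',Q.mean(0)[:2]-.014*np.array([np.cos(yaw),np.sin(yaw)]))
g=np.array([(145,143),(262,90),(262,343)])/8-.5+[345,205]
print('foot from top',atz(t,g,.010))
# depth points: cluster
for nm,fr,box in(('t',t,(355,215,395,250)),('s',s,(255,262,305,305))):
    u,v=np.meshgrid(np.arange(box[0],box[2]),np.arange(box[1],box[3]));W=atdepth(fr,np.c_[u.ravel(),v.ravel()])
    k=W[(W[:,2]>.05)&(W[:,2]<.066)];print(nm,'block',len(k),k.mean(0),k.min(0),k.max(0))
    k=W[(W[:,2]>.009)&(W[:,2]<.018)][:,:2].astype(np.float32);print(nm,'foot',len(k),cv2.minAreaRect(k))
u,v=np.meshgrid(np.arange(215,335),np.arange(172,285));W=atdepth(t,np.c_[u.ravel(),v.ravel()])
k=W[(W[:,2]>.017)&(W[:,2]<.028)][:,:2].astype(np.float32);print('cover lip t',cv2.minAreaRect(k))
u,v=np.meshgrid(np.arange(205,330),np.arange(160,255));W=atdepth(s,np.c_[u.ravel(),v.ravel()])
k=W[(W[:,2]>.018)&(W[:,2]<.026)][:,:2].astype(np.float32);print('cover lip s',cv2.minAreaRect(k))
k=W[(W[:,2]>.054)&(W[:,2]<.066)];print('twin s',k.mean(0))
print('floor',atdepth(t,[(274,225)]),atdepth(s,[(285,205)]))
E
python3 m.py
```

```text
cover top [[ 0.6376  0.1986  0.022 ]
 [ 0.6535 -0.119   0.022 ]
 [ 0.3751 -0.1332  0.022 ]
 [ 0.3604  0.1854  0.022 ]] sizes [np.float64(0.31795849920430896), np.float64(0.2788290930869817), np.float64(0.31887625213748094), np.float64(0.27750980694202815)] [0.5067 0.0329 0.022 ]
yaw top 0.049352979666734346 yaw far edge 0.05009803953172681
foot [[ 0.5162 -0.2433  0.013 ]
 [ 0.5354 -0.2774  0.013 ]
 [ 0.4584 -0.3242  0.013 ]
 [ 0.4372 -0.291   0.013 ]] [np.float64(0.03915034069260077), np.float64(0.09015769207654177), np.float64(0.039373074667602814), np.float64(0.09233785203195603)]
center [ 0.4868 -0.284   0.013 ] yaw 0.5446636814751019
origin [ 0.4748 -0.2912]
foot from top [[ 0.5144 -0.2449  0.01  ]
 [ 0.5359 -0.2914  0.01  ]
 [ 0.4361 -0.2884  0.01  ]]
t block 48 [ 0.4733 -0.2917  0.0581] [ 0.4613 -0.3069  0.0503] [ 0.4878 -0.2763  0.0641]
t foot 262 ((0.48002225160598755, -0.26909929513931274), (0.10379444062709808, 0.07780546694993973), 32.361454010009766)
s block 87 [ 0.4749 -0.2939  0.058 ] [ 0.462  -0.3111  0.0501] [ 0.4886 -0.2734  0.063 ]
s foot 330 ((0.4860892593860626, -0.2856607139110565), (0.09537123143672943, 0.04263763874769211), 30.726346969604492)
cover lip t ((0.48971766233444214, 0.03195232152938843), (0.3174274265766144, 0.32105639576911926), 2.7830164432525635)
cover lip s ((0.49010056257247925, 0.03440964221954346), (0.3168080747127533, 0.3329717814922333), 2.5445570945739746)
twin s [0.4286 0.0262 0.0621]
floor [[0.5052 0.0306 0.0046]] [[0.5692 0.0227 0.007 ]]
```

```bash
cat > to.py <<'E'
# to.py x y z yaw(of tool y axis)...: shift (mm) and turn in the present tool frame
import sys; from bench import r; from h import *
np.set_printoptions(precision=4,suppress=True)
o=r.get_obs(); T=R.from_rotvec(o['orientation']); a=np.array(sys.argv[1:],float).reshape(-1,4)
print(o['clock'],o['tcp_pos'],'y yaw',np.arctan2(*T.as_matrix()[1::-1,1]),'tilt',T.as_matrix()[:,2],o['contact_force'],o['grip_width'],o['joints'])
for x,y,z,w in a:
    D=R.from_matrix(np.array([[np.sin(w),np.cos(w),0],[-np.cos(w),np.sin(w),0],[0,0,-1.]]).T.reshape(3,3).T) if 0 else R.from_matrix(np.c_[[np.sin(w),-np.cos(w),0],[np.cos(w),np.sin(w),0],[0,0,-1]])
    if 0: pass
    print((T.inv().apply(np.array([x,y,z])-o['tcp_pos'])*1e3).round(1),(T.inv()*D).as_rotvec().round(4))
E
sed -i 's/D=.*if 0 else /D=/; /if 0: pass/d' to.py
python3 to.py .56 .24 .2 1.0 .474 -.292 .15 .54
```

```text
0.1 [0.2056 0.6423 0.2037] y yaw 1.261033699418174 tilt [-0.0004 -0.0016 -1.    ] [ 0.0975  0.6249 -0.5853] 0.08549137919499225 [-1.3691  0.4777  0.0223  1.5563 -0.0115  1.1093 -0.0831]Traceback (most recent call last):
  File "to.py", line 7, in <module>
    D=R.from_matrix(np.c_[[np.sin(w),-np.cos(w),0],[np.cos(w),np.sin(w),0],[0,0,-1]])
  File "scipy/spatial/transform/_rotation.pyx", line 1143, in scipy.spatial.transform._rotation.Rotation.from_matrix
ValueError: Non-positive determinant (left-handed or null coordinate frame) in rotation matrix 0: [[ 0.8415  0.5403  0.    ]
 [-0.5403  0.8415  0.    ]
 [ 0.      0.     -1.    ]].
```

```bash
sed -i 's/\[np.sin(w),-np.cos(w),0\]/[-np.sin(w),np.cos(w),0]/' to.py
python3 to.py .56 .24 .2 1.0 .474 -.292 .15 .54
```

```text
0.1 [0.2056 0.6423 0.2037] y yaw 1.261033699418174 tilt [-0.0004 -0.0016 -1.    ] [ 0.0975  0.6249 -0.5853] 0.08549137919499225 [-1.3691  0.4777  0.0223  1.5563 -0.0115  1.1093 -0.0831]
[-460.2 -275.1    4.2] [-0.0016  0.0003  0.261 ]
[-540.4 -807.9   55.1] [-0.0015  0.0007  0.721 ]
```

{"api": "step_arm", "payload": {
  "moves": [
    [-460,-275,0,0,0,0.26,70],
    [-460,-275,0,0,0,0.26,70],
    [-460,-275,0,0,0,0.26,70],
    [-460,-275,0,0,0,0.26,70],
    [-460,-275,0,0,0,0.26,70],
    [-460,-275,0,0,0,0.26,70],
    [-460,-275,0,0,0,0.26,70],
    [-460,-275,0,0,0,0.26,70]
  ]
}}

```text
clock: 0.9
tcp_pos: [0.471, 0.3409, 0.2044]
orientation: [-0.883, -3.015, 0.0]
contact_force: [1.2, 1.6, 0.5]
grip_width: 0.07
gripper_force: 0.0
```

```bash
python3 to.py .56 .24 .2 1.0 .474 -.292 .15 .54
```

```text
0.9 [0.471  0.3409 0.2044] y yaw 1.0010940092312022 tilt [-0.0003 -0.0002 -1.    ] [1.2045 1.6015 0.5165] 0.06999913782782707 [-0.8927  0.3251  0.1998  1.7964 -0.0742  1.0277  0.3365]
[-129.3  -36.9    4.4] [-0.0003 -0.0002  0.0011]
[-343.9 -531.3   54.5] [-0.0003 -0.0001  0.4611]
```

{"api": "step_arm", "payload": {
  "moves": [
    [-130,-35,0,0,0,0,70],
    [-130,-35,0,0,0,0,70],
    [-344,-530,30,0,0,0.46,70],
    [-344,-530,30,0,0,0.46,70],
    [-344,-530,30,0,0,0.46,70],
    [-344,-530,30,0,0,0.46,70],
    [-344,-530,30,0,0,0.46,70],
    [-344,-530,30,0,0,0.46,70]
  ]
}}

```text
clock: 1.7
tcp_pos: [0.5027, -0.0307, 0.1884]
orientation: [-1.547, -2.734, -0.0]
contact_force: [0.6, -0.7, 0.2]
grip_width: 0.0697
gripper_force: 0.0
```

```bash
python3 to.py .474 -.292 .13 .54
```

```text
1.7 [ 0.5027 -0.0307  0.1884] y yaw 0.5412658590267452 tilt [-0.0002  0.0002 -1.    ] [ 0.5992 -0.7364  0.2375] 0.06965847437273694 [-0.452   0.221   0.4535  2.0002 -0.119   0.9456  0.603 ]
[-209.2 -159.3   58.3] [-0.     -0.0003  0.0013]
```

{"api": "step_arm", "payload": {
  "moves": [
    [-209,-159,58,0,0,0,70],
    [-209,-159,58,0,0,0,70],
    [-209,-159,58,0,0,0,70],
    [-209,-159,58,0,0,0,70],
    [-209,-159,58,0,0,0,70],
    [-209,-159,58,0,0,0,70],
    [-209,-159,58,0,0,0,70],
    [-209,-159,58,0,0,0,70]
  ]
}}

```text
clock: 2.5
tcp_pos: [0.4747, -0.2894, 0.1302]
orientation: [-1.547, -2.733, -0.0]
contact_force: [-0.0, 1.2, -1.0]
grip_width: 0.0701
gripper_force: 0.0
```

```bash
python3 to.py .4744 -.2918 .08 .542 .4744 -.2918 .02 .542
python3 - <<'E'
from bench import r
from h import *
f=grab(r,'side','s1'); cv2.imwrite('pics/s1c.png',cv2.resize(f['image'][200:320,210:370,::-1],(640,480)))
E
```

```text
2.5 [ 0.4747 -0.2894  0.1302] y yaw 0.5405169301111573 tilt [-0.0008  0.0008 -1.    ] [-0.0291  1.2238 -1.0016] 0.07007135065884551 [ 0.0261  0.4039  0.521   1.9414 -0.2607  0.8633  1.224 ]
[-2.  -1.4 50.2] [-0.0003 -0.0011 -0.0015]
[ -2.   -1.4 110.2] [-0.0003 -0.0011 -0.0015]
```

View pics/s1c.png

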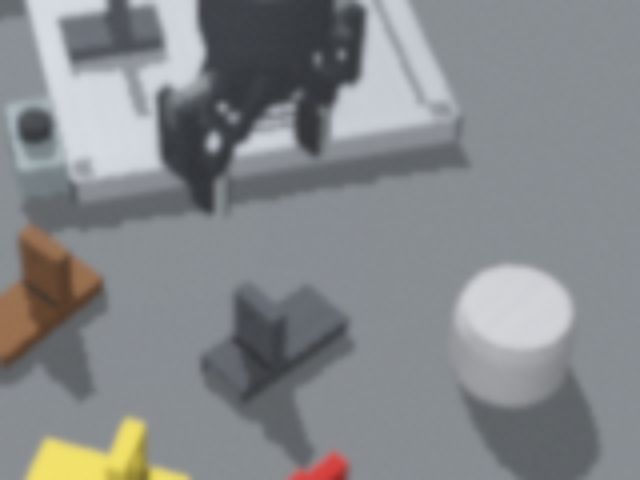

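The side view shows the open fingers above the grey bracket (block at crop (262,325)), straddling along the foot's axis with nothing in the way. Descend and grip.

{"api": "step_arm", "payload": {
  "moves": [
    [-1,0,45,0,0,0,70],
    [-1,0,85,0,0,0,70],
    [-1,0,110,0,0,0,70],
    [-1,0,110,0,0,0,70],
    [-1,0,110,0,0,0,70]
  ]
}}

```text
clock: 3.05
tcp_pos: [0.4762, -0.2897, 0.0212]
orientation: [-1.545, -2.736, -0.001]
contact_force: [-0.0, 0.2, 0.5]
grip_width: 0.0699
gripper_force: 0.0
```

```bash
python3 to.py .4744 -.2918 .02 .542
```

```text
3.05 [ 0.4762 -0.2897  0.0212] y yaw 0.5428490846266505 tilt [ 0.0002  0.0004 -1.    ] [-0.0318  0.2026  0.5318] 0.06993090976854544 [ 0.1064  0.5679  0.4278  1.9995 -0.378   0.651   1.3221]
[-0.9 -2.6  1.2] [ 0.0004 -0.0003  0.0008]
```

{"api": "step_arm", "payload": {
  "grip_force": 50,
  "moves": [
    [-1,-2.5,0,0,0,0,50],
    [-1,-2.5,0,0,0,0,5],
    [-1,-2.5,0,0,0,0,5],
    [-1,-2.5,0,0,0,0,5],
    [-1,-2.5,0,0,0,0,5],
    [-1,-2.5,0,0,0,0,5],
    [-1,-2.5,0,0,0,0,5],
    [-1,-2.5,0,0,0,0,5]
  ]
}}

```text
clock: 3.85
tcp_pos: [0.4745, -0.293, 0.0212]
orientation: [1.546, 2.733, 0.001]
contact_force: [0.9, 1.3, 5.7]
grip_width: 0.0104
gripper_force: 54.4
```

{"api": "step_arm", "payload": {
  "moves": [
    [0,0,-15,0,0,0,5],
    [0,0,-40,0,0,0,5],
    [0,0,-80,0,0,0,5],
    [0,0,-100,0,0,0,5],
    [0,0,-100,0,0,0,5],
    [0,0,-100,0,0,0,5]
  ]
}}

```text
clock: 4.45
tcp_pos: [0.4733, -0.2925, 0.1204]
orientation: [-1.547, -2.734, -0.0]
contact_force: [0.2, -0.4, -3.8]
grip_width: 0.0104
gripper_force: 53.2
```

```bash
cat > br.py <<'E'
# bracket pose from depth, both views, near expected origin
import sys; from bench import r; from h import *
np.set_printoptions(precision=4,suppress=True)
o=r.get_obs(); print(o['tcp_pos'],o['contact_force'],o['gripper_force'],o['grip_width'])
E
python3 to.py .56 .037 .11 .05 .46 .031 .11 .05
python3 - <<'E'
from bench import r
from h import *
f=grab(r,'side','s2'); cv2.imwrite('pics/s2c.png',cv2.resize(f['image'][180:330,200:360,::-1],(640,600)))
E
```

```text
4.45 [ 0.4733 -0.2925  0.1204] y yaw 0.5411587039414089 tilt [-0.0003  0.0005 -1.    ] [ 0.2108 -0.3872 -3.8344] 0.010448018296309258 [ 0.033   0.4192  0.5218  1.9487 -0.2753  0.8439  1.2434]
[237.8 244.   10.6] [-0.0001 -0.0005  0.4912]
[284.1 155.2  10.6] [-0.0001 -0.0005  0.4912]
```

View pics/s2c.png

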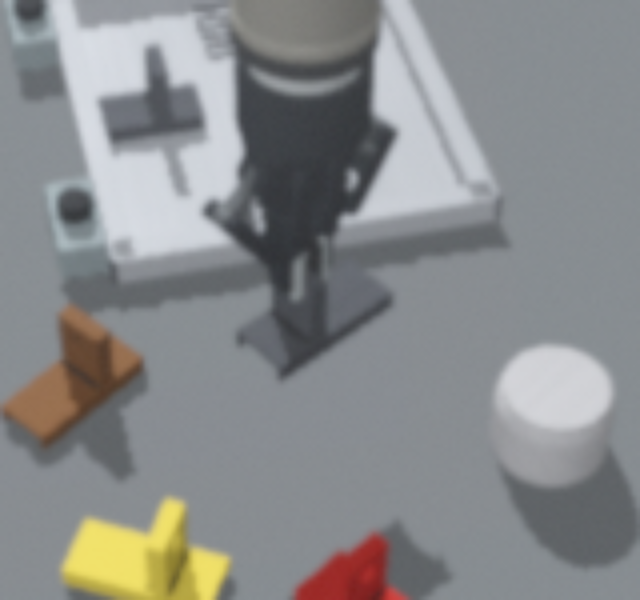

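The side view shows the bracket held level, lifted, its nose toward the upper right at crop (390,295). Now over the cover.

```bash
python3 to.py .5536 .0352 .11 .05
```

```text
4.5 [ 0.4728 -0.2921  0.1196] y yaw 0.5412309093756339 tilt [-0.0019  0.0011 -1.    ] [ 0.4608 -0.0719 -3.1553] 0.01025763705053674 [ 0.0332  0.4203  0.5212  1.9494 -0.2754  0.8438  1.2434]
[238.9 237.9   9.8] [-0.0015 -0.0016  0.4912]
```

{"api": "step_arm", "payload": {
  "moves": [
    [40,40,5,0,0,0.08,5],
    [75,75,10,0,0,0.16,5],
    [110,110,10,0,0,0.24,5],
    [145,145,10,0,0,0.32,5],
    [180,180,10,0,0,0.4,5],
    [210,210,10,0,0,0.46,5],
    [238,238,10,0,0,0.491,5],
    [238,238,10,0,0,0.491,5]
  ]
}}

```text
clock: 5.3
tcp_pos: [0.5552, 0.0417, 0.1085]
orientation: [-2.152, -2.284, 0.001]
contact_force: [-0.6, 0.6, -3.3]
grip_width: 0.0102
gripper_force: 53.3
```

{"api": "step_arm", "payload": {
  "moves": [
    [0,0,0,0,0,0,5],
    [0,0,0,0,0,0,5],
    [0,0,0,0,0,0,5]
  ]
}}

```text
clock: 5.6
tcp_pos: [0.5545, 0.0318, 0.1101]
orientation: [-2.168, -2.273, 0.002]
contact_force: [0.2, -0.6, -3.5]
grip_width: 0.0103
gripper_force: 53.3
```

```bash
python3 to.py .5536 .0352 .035 .05;  cat > seg.py <<'E'
import sys; from bench import r; from h import *
np.set_printoptions(precision=4,suppress=True)
f=grab(r,'top',sys.argv[1]); g=grab(r,'side',sys.argv[1]+'s')
cv2.imwrite('pics/%s_c.png'%sys.argv[1],np.hstack([cv2.resize(f['image'][170:290,210:340,::-1],(400,370)),cv2.resize(g['image'][150:260,200:330,::-1],(400,370))]))
E
python3 seg.py t3
```

```text
5.6 [0.5545 0.0318 0.1101] y yaw 0.04737656032496503 tilt [-0.0012 -0.0008 -1.    ] [ 0.1556 -0.6273 -3.4926] 0.010349090015202567 [-0.6302  0.4483  0.5933  1.9614 -0.3336  0.8304  0.1933]
[ 3.5 -0.6 75.1] [-0.0013  0.0007 -0.0026]
```

View pics/t3_c.png

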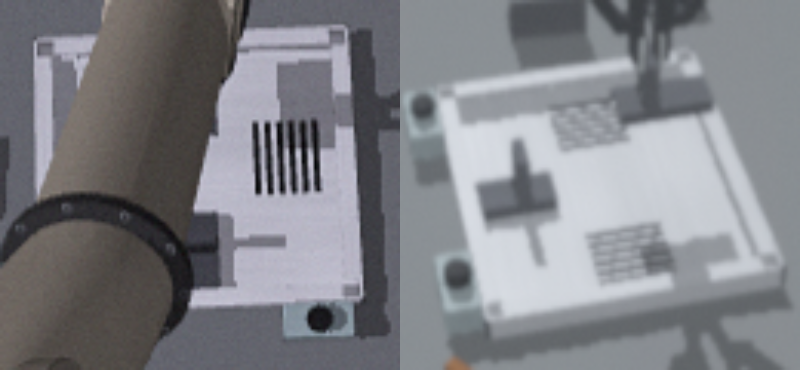

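The top view is blocked by the arm. The side view shows the bracket in the air, its foot at crop (665,95). Descend to about 11 mm above the floor and measure the pose there.

{"api": "step_arm", "payload": {
  "moves": [
    [3,0,20,0,0,-0.002,5],
    [3,0,40,0,0,-0.002,5],
    [3,0,60,0,0,-0.002,5],
    [3,0,75,0,0,-0.002,5],
    [3,0,75,0,0,-0.002,5],
    [3,0,75,0,0,-0.002,5]
  ]
}}

```text
clock: 6.3
tcp_pos: [0.5553, 0.0362, 0.0358]
orientation: [2.164, 2.277, -0.0]
contact_force: [0.3, -0.3, -3.6]
grip_width: 0.0105
gripper_force: 53.3
```

```bash
python3 to.py .5536 .0352 .024 .05
python3 - <<'E'
from bench import r
from h import *
g=grab(r,'side','s4'); cv2.imwrite('pics/s4c.png',cv2.resize(g['image'][165:245,235:335,::-1],(750,600),interpolation=cv2.INTER_CUBIC))
E
```

```text
6.3 [0.5553 0.0362 0.0358] y yaw 0.051189774785022985 tilt [ 0.     -0.0001 -1.    ] [ 0.2704 -0.26   -3.6278] 0.010495192711950364 [-0.5709  0.559   0.5146  1.9999 -0.4235  0.6879  0.2625]
[-0.9 -1.7 11.8] [0.     0.0001 0.0012]
```

View pics/s4c.png

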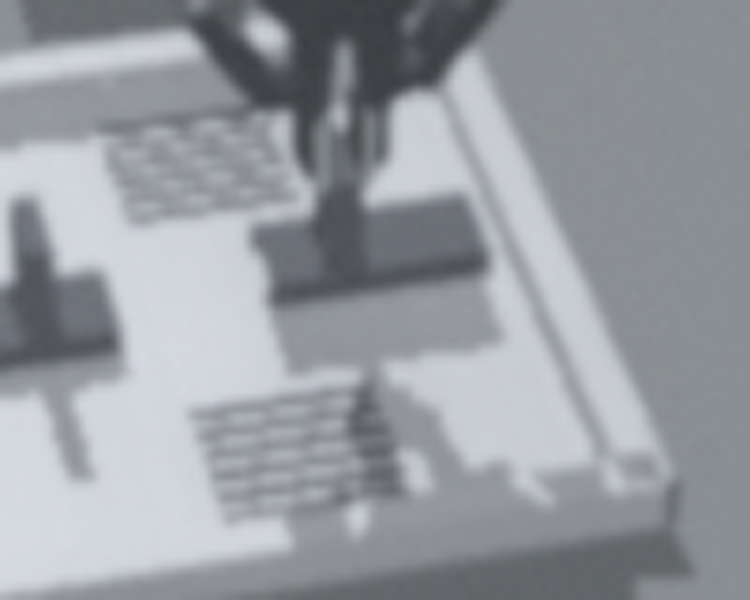

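Side crop: foot-top corners at (463,193) and (490,256) nose, (273,290) and (253,232) tail. The lip's inner edge runs from (445,95) to (603,455), with clearance ahead of the nose.

Run:
```python
from h import *
np.set_printoptions(precision=4,suppress=True)
s=load('s4'); c=np.array([.5067,.0329]);w=.0497;M=np.array([[np.cos(w),np.sin(w)],[-np.sin(w),np.cos(w)]])
pix=lambda a:np.array(a)/7.5-.5+[235,165]
Q=atz(s,pix([(463,193),(490,256),(273,290),(253,232)]),.0278)[:,:2]
q=(Q-c)@M.T;print(q,q.mean(0)); d=q[0]+q[1]-q[2]-q[3];print('yaw rel',d[1]/d[0])
L=(atz(s,pix([(445,95),(603,455)]),.021)[:,:2]-c)@M.T;print('lip edge (x should be .122)',L)
t=np.array([.5553,.0362]);print('tcp in cover',(t-c)@M.T)
W=(atz(s,pix([(118,340),(103,272)]),.016)[:,:2]-c)@M.T;print('twin tail corners (x -.045,y -+.02)',W)
```

```text
[[ 0.1071  0.0233]
 [ 0.1067 -0.018 ]
 [ 0.0161 -0.0188]
 [ 0.0166  0.0182]] [0.0616 0.0012]
yaw rel 0.03254265169406738
lip edge (x should be .122) [[ 0.1204  0.0973]
 [ 0.1186 -0.134 ]]
tcp in cover [0.0487 0.0009]
twin tail corners (x -.045,y -+.02) [[-0.048  -0.0213]
 [-0.0454  0.0209]]
```

{"api": "step_arm", "payload": {
  "moves": [
    [0,-1,4,0,0,0,5],
    [0,-1,8,0,0,0,5],
    [0,-1,10,0,0,0,5],
    [0,-1,10.5,0,0,0,5],
    [0,-1,10.5,0,0,0,5]
  ]
}}

```text
clock: 6.85
tcp_pos: [0.554, 0.0366, 0.025]
orientation: [-2.163, -2.278, 0.0]
contact_force: [0.1, -0.2, -3.5]
grip_width: 0.0102
gripper_force: 53.3
```

{"api": "step_arm", "payload": {
  "moves": [
    [0,0,0.5,0,0,0,5],
    [0,0,1,0,0,0,5],
    [0,0,1,0,0,0,5]
  ]
}}

```text
clock: 7.15
tcp_pos: [0.5544, 0.0366, 0.0243]
orientation: [2.163, 2.278, 0.001]
contact_force: [1.5, 0.1, -0.1]
grip_width: 0.0105
gripper_force: 53.5
```

{"api": "step_arm", "payload": {
  "moves": [
    [-0.5,3,0,0,0,0,5],
    [-1,6,0,0,0,0,5],
    [-1,9,0,0,0,0,5],
    [-1,12,0,0,0,0,5],
    [-1,15,0,0,0,0,5],
    [-1,18,0,0,0,0,5],
    [-1,20,0,0,0,0,5],
    [-1,20,0,0,0,0,5]
  ]
}}

```text
clock: 7.95
tcp_pos: [0.5743, 0.0364, 0.0242]
orientation: [-2.163, -2.278, 0.0]
contact_force: [-3.2, -0.4, 4.9]
grip_width: 0.0103
gripper_force: 54.3
```

```bash
python3 to.py .5836 .0367 .024 .05
```

```text
7.95 [0.5743 0.0364 0.0242] y yaw 0.05175634689156991 tilt [-0.0002 -0.0001 -1.    ] [-3.2183 -0.4109  4.9311] 0.010315264454944267 [-0.5473  0.6009  0.4993  1.9586 -0.4393  0.69    0.275 ]
[-0.2  9.3  0.2] [-0.0002  0.0001  0.0018]
```

{"api": "step_arm", "payload": {
  "moves": [
    [0,1,0,0,0,0,5],
    [0,2,0,0,0,0,5],
    [0,3,0,0,0,0,5],
    [0,4,0,0,0,0,5],
    [0,5,0,0,0,0,5],
    [0,6,0,0,0,0,5],
    [0,6.5,0,0,0,0,5],
    [0,6.5,0,0,0,0,5]
  ]
}}

```text
clock: 8.75
tcp_pos: [0.58, 0.0367, 0.0242]
orientation: [-2.163, -2.277, 0.001]
contact_force: [-5.2, -1.1, 7.5]
grip_width: 0.0104
gripper_force: 54.5
```

{"api": "step_arm", "payload": {
  "moves": [
    [0,0.5,0,0,0,0,5],
    [0,1,0,0,0,0,5],
    [0,1,0,0,0,0,5]
  ]
}}

```text
clock: 9.05
tcp_pos: [0.581, 0.0367, 0.0242]
orientation: [-2.163, -2.277, 0.001]
contact_force: [-6.1, 0.5, 7.0]
grip_width: 0.0102
gripper_force: 54.6
```

{"api": "step_arm", "payload": {
  "moves": [
    [0,0.5,0,0,0,0,5],
    [0,1,0,0,0,0,5],
    [0,1,0,0,0,0,5]
  ]
}}

```text
clock: 9.35
tcp_pos: [0.582, 0.0368, 0.0243]
orientation: [-2.163, -2.277, 0.001]
contact_force: [-5.6, -0.2, 6.7]
grip_width: 0.0103
gripper_force: 54.5
```

{"api": "step_arm", "payload": {
  "moves": [
    [0,0.5,0,0,0,0,5],
    [0,1,0,0,0,0,5],
    [0,1,0,0,0,0,5]
  ]
}}

```text
clock: 9.65
tcp_pos: [0.583, 0.0368, 0.0243]
orientation: [-2.163, -2.277, 0.001]
contact_force: [-5.7, -0.5, 7.0]
grip_width: 0.01
gripper_force: 54.5
```

{"api": "step_arm", "payload": {
  "moves": [
    [0,0.5,0,0,0,0,5],
    [0,1,0,0,0,0,5],
    [0,1,0,0,0,0,5]
  ]
}}

```text
clock: 9.95
tcp_pos: [0.584, 0.0369, 0.0242]
orientation: [-2.163, -2.277, 0.001]
contact_force: [-5.2, -0.1, 6.6]
grip_width: 0.0101
gripper_force: 54.5
```

{"api": "step_arm", "payload": {
  "moves": [
    [0,0.5,0,0,0,0,5],
    [0,1,0,0,0,0,5],
    [0,1,0,0,0,0,5]
  ]
}}

```text
clock: 10.25
tcp_pos: [0.5842, 0.0369, 0.0243]
orientation: [-2.162, -2.276, 0.003]
contact_force: [-8.0, -0.6, 10.0]
grip_width: 0.0104
gripper_force: 54.9
```

{"api": "step_arm", "payload": {
  "moves": [
    [0,0.5,0,0,0,0,5],
    [0,1,0,0,0,0,5],
    [0,1,0,0,0,0,5]
  ]
}}

```text
clock: 10.55
tcp_pos: [0.5841, 0.0369, 0.0242]
orientation: [-2.161, -2.275, 0.005]
contact_force: [-10.8, -0.3, 13.2]
grip_width: 0.0101
gripper_force: 55.3
```

Stopped at x≈0.584 (expected 0.5836), so the nose is against the wall. Now I build up the push and ease the downward load.

{"api": "step_arm", "payload": {
  "moves": [
    [0,0.5,-0.3,0,0,0,5],
    [0,1,-0.6,0,0,0,5],
    [0,1.5,-0.9,0,0,0,5],
    [0,2,-1,0,0,0,5],
    [0,2,-1,0,0,0,5]
  ]
}}

```text
clock: 11.05
tcp_pos: [0.5841, 0.0369, 0.0242]
orientation: [-2.159, -2.273, 0.009]
contact_force: [-13.3, -0.6, 9.9]
grip_width: 0.0102
gripper_force: 54.9
```

{"api": "step_arm", "payload": {
  "moves": [
    [0,0.5,0,0,0,0,5],
    [0,1,0,0,0,0,5],
    [0,1.5,0,0,0,0,5],
    [0,2,0,0,0,0,5],
    [0,2,0,0,0,0,5]
  ]
}}

```text
clock: 11.55
tcp_pos: [0.584, 0.0369, 0.0242]
orientation: [-2.157, -2.271, 0.013]
contact_force: [-19.2, -1.0, 16.0]
grip_width: 0.0104
gripper_force: 55.7
```

```bash
python3 to.py .5836 .0367 .024 .05
python3 - <<'E'
from bench import r
from h import *
g=grab(r,'side','s5'); cv2.imwrite('pics/s5c.png',cv2.resize(g['image'][165:245,235:335,::-1],(750,600),interpolation=cv2.INTER_CUBIC))
E
```

```text
11.55 [0.584  0.0369 0.0242] y yaw 0.051301980760982524 tilt [-0.0127  0.0008 -0.9999] [-19.2446  -1.0105  16.0056] 0.01035319234666982 [-0.539   0.6192  0.4994  1.9244 -0.4388  0.7201  0.2731]
[-0.2 -0.5  0.2] [-0.0126 -0.0014  0.0013]
```

View pics/s5c.png

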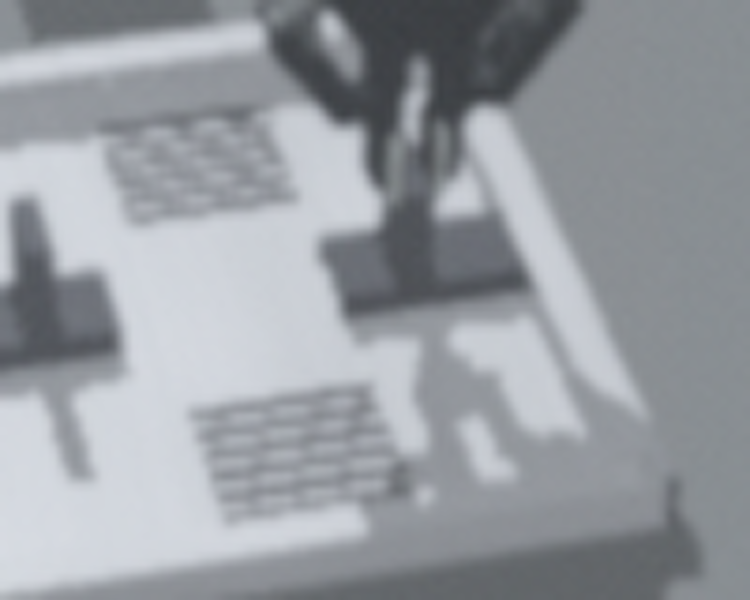

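The nose is under the lip and the foot lies flat, with the tail at crop (322,240)–(343,305). One more increment, for margin over floor friction.

{"api": "step_arm", "payload": {
  "moves": [
    [0,0.5,-0.5,0,0,0,5],
    [0,1,-1,0,0,0,5],
    [0,1.5,-1.5,0,0,0,5],
    [0,2,-2,0,0,0,5],
    [0,2.5,-2.5,0,0,0,5],
    [0,3,-3,0,0,0,5],
    [0,3,-3,0,0,0,5],
    [0,3,-3,0,0,0,5]
  ]
}}

```text
clock: 12.4
tcp_pos: [0.5849, 0.037, 0.0256]
orientation: [-2.155, -2.269, 0.018]
contact_force: [-19.4, -0.7, 7.3]
grip_width: 0.0101
gripper_force: 54.5
```

{"api": "step_arm", "payload": {
  "moves": [
    [0,0,0,0,0,0,5],
    [0,0,0,0,0,0,5],
    [0,0,0,0,0,0,5],
    [0,0,0,0,0,0,5],
    [0,0,0,0,0,0,5]
  ]
}}

```text
clock: 12.9
tcp_pos: [0.5849, 0.037, 0.0256]
orientation: [-2.155, -2.269, 0.018]
contact_force: [-18.7, -0.3, 6.7]
grip_width: 0.01
gripper_force: 54.5
```

```bash
python3 to.py .5836 .0367 .024 .05
python3 - <<'E'
from h import *
s=load('s5'); c=np.array([.5067,.0329]);w=.0497;M=np.array([[np.cos(w),np.sin(w)],[-np.sin(w),np.cos(w)]])
Q=atz(s,np.array([(343,304),(322,240)])/7.5-.5+[235,165],.016)[:,:2]
print('tail corners, expect .045, -+.02',(Q-c)@M.T)
E
```

```text
12.9 [0.5849 0.037  0.0256] y yaw 0.05145399357350415 tilt [-0.0167  0.0001 -0.9999] [-18.6698  -0.3213   6.7207] 0.009987344342668673 [-0.5395  0.6204  0.5013  1.9184 -0.436   0.7292  0.2706]
[-0.2 -1.3  1.6] [-0.0167 -0.0009  0.0014]
tail corners, expect .045, -+.02 [[ 0.04487081 -0.020273  ]
 [ 0.04646868  0.02062918]]
```

The TCP rose 1.4 mm, so the tail may have lifted. Press it back down and keep the push.

{"api": "step_arm", "payload": {
  "moves": [
    [0,0,0.5,0,0,0,5],
    [0,0,1,0,0,0,5],
    [0,0,1.5,0,0,0,5],
    [0,0,2,0,0,0,5],
    [0,0,2.5,0,0,0,5],
    [0,0,2.5,0,0,0,5],
    [0,0,2.5,0,0,0,5]
  ]
}}

```text
clock: 13.6
tcp_pos: [0.584, 0.037, 0.0242]
orientation: [-2.154, -2.267, 0.018]
contact_force: [-26.0, -0.8, 20.8]
grip_width: 0.0101
gripper_force: 56.3
```

```bash
python3 to.py
```

```text
13.6 [0.584  0.037  0.0242] y yaw 0.051160048217156216 tilt [-0.0184  0.0012 -0.9998] [-25.96    -0.8427  20.7786] 0.010146991446475835 [-0.5377  0.6218  0.4996  1.9196 -0.438   0.7283  0.2725]
```

{"api": "step_arm", "payload": {
  "moves": [
    [0,0,0,0,0,0,5],
    [0,0,0,0,0,0,5],
    [0,0,0,0,0,0,5],
    [0,0,0,0,0,0,5],
    [0,0,0,0,0,0,5]
  ]
}}

```text
clock: 14.1
tcp_pos: [0.584, 0.037, 0.0242]
orientation: [-2.154, -2.267, 0.019]
contact_force: [-27.0, -1.2, 22.3]
grip_width: 0.0101
gripper_force: 56.3
```

```bash
python3 -c "
from bench import r
o=r.get_obs();print(o['tcp_pos'],o['contact_force'],o['gripper_force']);print(r.hand_in())"
```

```text
[0.58396293 0.03696672 0.02420008] [-26.97248253  -1.20964745  22.29611277] 56.2628710269928
the job is handed in; nothing more can be done
None
```

I handed the job in at about 14 s with the bracket's nose under the far lip at mid-edge, still gripped with 56 N and pushed forward with about 27 N (I estimate at least 13 N of that on the wall); hand-in returned no verdict.

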